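# Hand over the trophy dish with its golf ball

## Robot

A 6-joint arm with a two-finger parallel gripper is mounted at the origin on a cart in front of the work surface, level with it; the furniture and walls round the work are solid. World frame = base frame: x ahead of the robot, y to its left, z up, the work surface at z = 0. Lengths are in m, angles in rad, forces in N, time in s.
With the tool pointing down it reaches from about 0.375 to 0.75 m from the base axis. Payload 9 kg.
Tool frame: the origin (TCP) lies midway between the tips of the shut fingers; the grasp point (between the pads) lies ctrl.grip_point_offset behind it (ctrl.grip_point_offset is the distance from the TCP to the grasp point, in m); z points along the fingers, y is the line along which they close (so a half turn about z gives the same grasp; the last joint's range is limited). The gripper opens to 85 mm and grips with 20 to 120 N. Pads are 22 mm wide; open, the fingers measure 114 mm over their backs; the gripper's body (76 mm by 85 mm) begins 54 mm behind the grasp point. The pads swing forward as they close: fully open they stand 13 mm farther back than shut.
Start: joints at [-1.47, 0.104, 0.097, 1.564, 0, 1.353], TCP at [0.188, -0.57, 0.231] pointing down, gripper open.
Joint ranges: [-2.99, 2.99], [-0.84, 1.86], [-1.1, 1.16], [-1.84, 2.11], [-1.51, 1.56], [-3.14, 3.14]. Speed limits (rad/s): [2.22, 2.22, 2.57, 3.14, 3.14, 3.14].

## Interface

Orientations are given as a rotation vector (axis times angle).
In Python, from workcell import ctrl gives the robot as it stands. The module is installed in compiled form; this text tells all that it offers.
- The arm moves only by the shell command python3 -m inch 'ROWS' [FORCE]. ROWS is a JSON list of rows, 1 to 5 of them, each an object with the fields xyz (a list: dx, dy, dz in fractions of the full range, 1 being 0.25 m), r (a list: a rotation vector rx, ry, rz in normalised numbers (1 is 2 pi rad)), aperture (the finger opening in m); a field left out counts as zero (the opening has to be given); each row is the pose to reach, as a shift and turn from the pose commanded when the command began, along the tool's axes at that moment; what a row does not reach only later rows make up. A row lasts 1/8 s, in which the tool goes at most 0.0625 m and 0.188 rad, less where a joint would pass 70% of its speed; a pose out of reach is approached as far as the arm can. The fingers move at their own pace and stop on an object; FORCE is the grip in N (left out, the last holds). Time passes only in rows, so rows that do not move let the fingers close. It prints the time, the measured TCP pose, the force, the opening and the grip force at its end. No shift or turn number may pass 1 either way. Input that does not fit is refused with a message, and nothing moves.
- ctrl.observe(): the state, without advancing time (a new reading comes with each control period).
- ctrl.get_image(name): name is "scene" or "side" or "wrist"; returns a dict with "color" (400x640x3 uint8, red, green, blue), "fx", "fy", "cx", "cy" (pixels), "rvec" (rotation vector, rad) and "tvec" (3), from world to camera coordinates, as OpenCV has them. Camera axes: x right, y down, z forward; pixel columns grow to the right and rows downward; lengths in m; the calibration is good to about 2 mm. A picture is of the moment at which its call begins. There is no depth.
- ctrl.hand_in(): hands the job in; it is judged then, once.
The state is a dict: "time": time; "joints": joint angles; "joint_velocities": joint speeds; "joint_efforts": joint torques, N m; "tcp_pos": TCP position; "eef_rot": TCP orientation; "wrist_force": force on the tool from outside, world axes, zero at the start; "ft_torque": the same for the moment, N m; "opening": finger opening in m; "gripper_force": force on a finger pad.
Only numpy, scipy, OpenCV 4.12 (cv2) and the standard library are available. Lean on these libraries where they do the work, as an engineer would, in place of code of your own. Each camera call takes 0.05 s, during which the arm holds its last target. There are 200 camera calls.

## Task

Take the keepsake golf ball out of the pencil tray, set it gently in the middle of its two-lugged trophy dish, which stands in the open drawer of the small drawer unit, and let go of it there. Then take the dish by one lug, lift it out of the drawer, turn it a quarter turn and hold it out level over the middle of the notebook, about 15 to 20 cm above the desk, with the held lug on the left and the free lug pointing right towards the desk chair so that it can be taken. The ball must stay loose in the middle of the dish all the way, the notebook, mug, pen cup and ink bottle are not to be knocked about, and you finish while still holding the dish still over the notebook: do not put it down.

Things in the scene. Friction and masses are not known exactly. Their poses are not given: they have to be found in the camera images.
- golf_ball_center (a point): centre of the loose white dimpled golf ball, 43 mm in diameter, 46 g. At the start it lies near the middle of the pencil tray, its centre 24 mm above the desk. It rolls easily
- pencil_tray: shallow black tray, 110 mm (its x) by 170 mm (its y), 20 mm high, walls and floor 3 mm, loose on the desk, nothing in it but the ball; origin at the centre of its underside. At the start the ball is within 25 mm of the tray's centre along y and 10 mm along x, so fingers that close along the tray's y axis have the most room
- drawer_unit: small fixed wooden drawer unit on the desk, 244 mm deep (x), 206 mm wide (y), 96 mm high; origin on the desk under the middle of its front edge, front towards its -x (roughly to the robot). A 58 mm high clock and a note pad stand on the back of its top. Its one drawer stands 210 mm open
- drawer_floor (a point): centre of the inner floor of the drawer as it stands open at the start, 22 mm above the desk, axes as the unit's. Inside 218 mm long (x) by 166 mm wide (y), open above except its last 14 mm under the unit. Side walls 6 mm thick, tops 52 mm above this floor; drawer front's top 66 mm above it, a brass knob on its outside. The drawer slides if pushed with over 4 N
- trophy_dish: round bright metal dish with turned lines inside, two flat lugs, loose, about 150 g, on its foot in the drawer; origin: centre of its underside, z up. Bowl 117 mm across, inside a spherical hollow of 100 mm radius, lowest point 13 mm and rim 29.5 mm above the underside, inner rim radius 55 mm. Lugs along its +x and -x, 180 mm tip to tip; at the start they point along the drawer
- dish_middle (a point): where the ball's centre is when the ball rests in the middle of the dish: on the dish's axis, 34 mm above its underside
- lug_a (a point): middle of the lug on the dish's +x side, 74 mm from the dish's axis and 25 mm above its underside: a flat horizontal tongue, 24 mm wide (y), 8 mm thick, with a round end 90 mm from the axis; it can be pinched across its width from above
- lug_b (a point): the same point of the like lug on the dish's -x side (the lug nearer the robot at the start)
- notebook: yellow notebook lying on the desk right of the tray, 210 mm (its x) by 150 mm (its y), 11 mm thick; origin at the centre of its underside; its +y points roughly left, as the world's
- mug: orange mug with a handle, 81 mm across, 101 mm high, standing at the back; leave alone
- pen_cup: black cup with pens in it, 80 mm across, 175 mm high, standing at the back; leave alone
- ink_bottle: square dark ink bottle, 54 mm wide, 62 mm high, between the notebook and the back of the desk; leave alone
Mind the look-alikes: they are no part of the job. Of the things that look like the part that bears golf_ball_center, the smaller one is meant.

How it is judged:
By the outcome, as a careful person would: the job done as asked, in the order asked, and still so for the second after the job is handed in, while the arm keeps its last pose, push and grip.
It also fails if it takes over 70 s, if anything falls off the work surface, if the arm or the gripper's body presses on something with over 40 N, if the wrist force passes 120 N, or if a joint passes its speed limit or range.

## Working session

There is one attempt and no reset: what is moved stays moved. The work goes in short steps, Python scripts to look and compute and a shell command to move; the robot and the scene stay as the last step left them, time stands still between calls to the robot, and variables do not carry over. Pictures are saved under pics/ and viewed, at most 10 in all, crops included, and the job is handed in when it is done.

```bash
mkdir -p pics; cat > h.py <<'E'
import numpy as np, cv2
from workcell import ctrl
from scipy.spatial.transform import Rotation as R
def snap(n,f):
    im=ctrl.get_image(n); cv2.imwrite(f'pics/{f}.png',im['color'][:,:,::-1])
    np.savez(f'pics/{f}.npz',**{k:np.array(im[k]) for k in im}); return im
def ray(im,u,v):
    Rm=R.from_rotvec(im['rvec']).as_matrix(); c=-Rm.T@im['tvec']
    return c, Rm.T@np.array([(u-im['cx'])/im['fx'],(v-im['cy'])/im['fy'],1])
def onz(im,u,v,z):
    c,d=ray(im,u,v); return c+d*(z-c[2])/d[2]
def tri(*obs):
    A=np.zeros((3,3));b=np.zeros(3)
    for im,u,v in obs:
        c,d=ray(im,u,v); d=d/np.linalg.norm(d); P=np.eye(3)-np.outer(d,d); A+=P;b+=P@c
    p=np.linalg.solve(A,b); return p
def proj(im,p):
    q=R.from_rotvec(im['rvec']).as_matrix()@np.array(p)+im['tvec']
    return np.array([im['fx']*q[0]/q[2]+im['cx'],im['fy']*q[1]/q[2]+im['cy']])
def load(f): return dict(np.load(f'pics/{f}.npz'))
def totool(dp):
    return R.from_rotvec(ctrl.observe()['eef_rot']).inv().apply(dp)
E
python3 - <<'E'
from h import *
a=snap('scene','s0');b=snap('side','d0');w=snap('wrist','w0')
for i in (a,b,w): print(np.round(ray(i,320,200),3),i['fx'])
o=ctrl.observe(); print(o, ctrl.grip_point_offset)
print(R.from_rotvec(o['eef_rot']).as_matrix().round(3))
E
```

```text
[[-0.062  1.227  0.789]
 [ 0.426 -0.765 -0.483]] 516.9256169901444
[[ 0.311  1.218  0.85 ]
 [ 0.206 -0.805 -0.556]] 510.36753109585584
[[ 0.253 -0.548  0.374]
 [-0.262 -0.085 -0.961]] 356.8415512778346
{'time': 0.15, 'joints': array([-1.46972846e+00,  1.04565920e-01,  9.66548745e-02,  1.56388963e+00,
        7.49043239e-06,  1.35312228e+00]), 'joint_velocities': array([ 1.20248337e-03, -4.38747638e-04,  2.44397829e-03,  1.12906736e-03,
       -7.73163111e-05,  4.09663254e-05]), 'joint_efforts': array([ 3.41020852e-03, -5.57357526e+01,  5.04006386e+01,  1.25832282e-02,
       -2.51689426e-04, -3.51617632e-05]), 'tcp_pos': array([ 0.18802383, -0.56951851,  0.23070256]), 'eef_rot': array([-3.10079070e+00, -4.98402785e-01, -1.03641720e-04]), 'wrist_force': array([ 0.03782369, -0.46592783,  0.29697794]), 'ft_torque': array([ 0.02513593, -0.0387863 ,  0.05640062]), 'gripper_force': 0.0, 'opening': 0.08516879534938934} 0.0187
[[ 0.95   0.313 -0.   ]
 [ 0.313 -0.95   0.001]
 [ 0.    -0.001 -1.   ]]
```

View pics/s0.png

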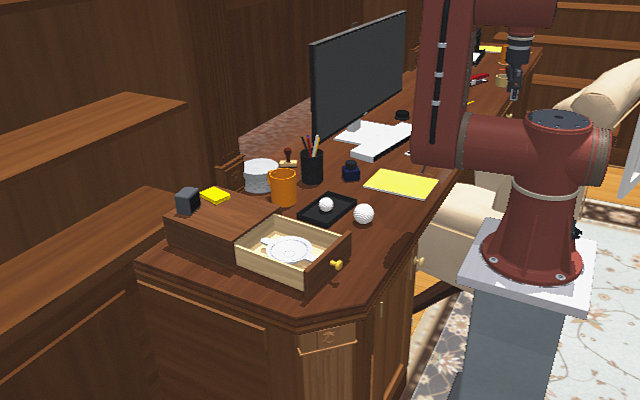

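View pics/d0.png

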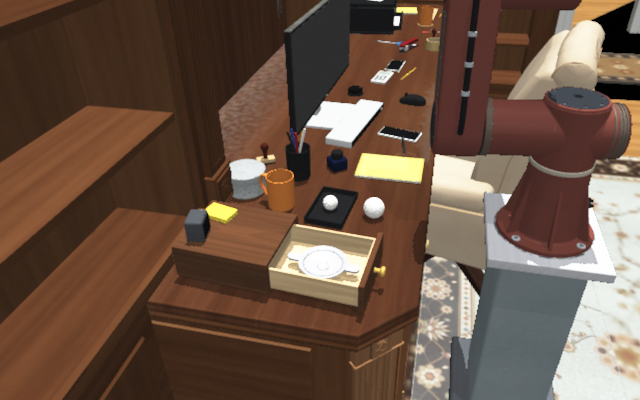

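The scene shows ball-like candidates: the ball in the black tray at scene (326,204)/side (330,202), and a larger loose ball at (364,214)/(373,208). The dish is in the drawer at about (289,250)/(322,262). I choose the smaller ball, in the tray, and check it in a close crop.

```bash
python3 - <<'E'
from h import *
A=cv2.imread('pics/s0.png')[165:315,225:445];B=cv2.imread('pics/d0.png')[145:305,255:435]
A=cv2.resize(A,None,fx=3.6,fy=3.6,interpolation=cv2.INTER_CUBIC)
B=cv2.resize(B,None,fx=3.6,fy=3.6,interpolation=cv2.INTER_CUBIC)
cv2.imwrite('pics/cA.png',A);cv2.imwrite('pics/cB.png',B);print(A.shape,B.shape)
a,b=load('s0'),load('d0')
print('ball',tri((a,326,204),(b,330,202)),'big',tri((a,364,214),(b,373.5,208)))
print('dish',tri((a,289,250),(b,322,262)))
E
```

```text
(540, 792, 3) (576, 648, 3)
ball [0.58606    0.02527007 0.02241999] big [0.45874056 0.02934849 0.02216054]
dish [0.54297346 0.30814792 0.0412822 ]
```

View pics/cA.png

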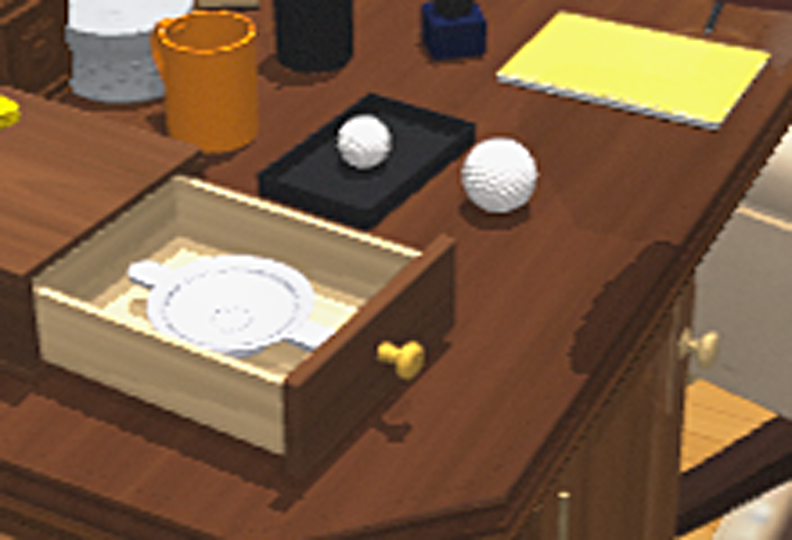

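View pics/cB.png

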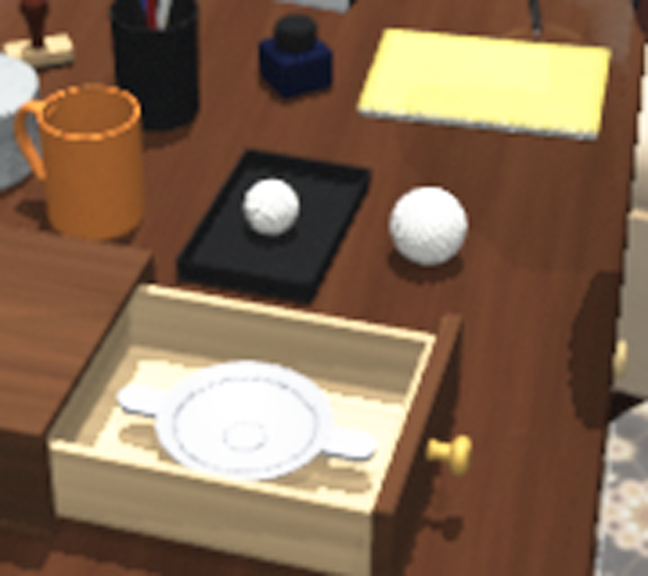

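The crop confirms the smaller white ball lies in the black tray, at A (364,142) and B (271,208). The dish rim is centred at A (231,304) and B (244,420). The lug tips are at B (118,398) and (376,443). The notebook corners are visible in both.

```bash
python3 - <<'E'
from h import *
np.set_printoptions(precision=4,suppress=True)
a,b=load('s0'),load('d0')
fa=lambda u,v:(a,225+(u+.5)/3.6-.5,165+(v+.5)/3.6-.5)
fb=lambda u,v:(b,255+(u+.5)/3.6-.5,145+(v+.5)/3.6-.5)
P={'ball':((364,142),(271,208)),'rimc':((231,304),(244,420)),'lugFar':((130,272),(118,398)),
'nb1':((560,12),(385,30)),'nb2':((770,56),(610,45)),'nb3':((716,124),(596,134)),'nb4':((498,76),(360,107)),
't1':((371,96),(250,153)),'t2':((475,127),(371,172)),'t3':((260,180),(181,268)),'ink':((452,5),(296,20)),
'drwBackR':((180,180),(148,288)),'drwFrontR':((422,254),(434,338)),'frontR':((452,238),(458,318)),'frontL':((290,382),(376,515)),'backL':((36,290),(54,444))}
for k,(p,q) in P.items(): print(k,tri(fa(*p),fb(*q)))
print('lug near z.05',onz(*fb(376,443),.047), 'far',onz(*fb(118,398),.047))
print('ball z.024',onz(*fa(364,142),.024),onz(*fb(271,208),.024))
print('rim z.0515',onz(*fa(231,304),.0515),onz(*fb(244,420),.0515))
E
```

```text
ball [0.5856 0.028  0.0233]
rimc [0.5409 0.3119 0.047 ]
lugFar [0.6301 0.3066 0.0454]
nb1 [ 0.5504 -0.3154  0.0051]
nb2 [ 0.3395 -0.3177  0.0059]
nb3 [ 0.3406 -0.1604  0.0075]
nb4 [ 0.5478 -0.1635  0.0073]
t1 [ 0.6221 -0.0542  0.0196]
t2 [ 0.5175 -0.047   0.0178]
t3 [0.6385 0.1109 0.0157]
ink [ 0.6188 -0.2196  0.049 ]
drwBackR [0.6249 0.242  0.091 ]
drwFrontR [0.4252 0.2426 0.0816]
frontR [0.4117 0.223  0.0868]
frontL [0.4348 0.4128 0.0792]
backL [0.6432 0.3968 0.0798]
lug near z.05 [0.4514 0.3154 0.047 ] far [0.6297 0.3063 0.047 ]
ball z.024 [0.5849 0.0295 0.024 ] [0.5854 0.0288 0.024 ]
rim z.0515 [0.5369 0.3186 0.0515] [0.5397 0.3159 0.0515]
```

The rows are not in the units I measure in: shifts go in shares of 0.25 m and turns go in shares of 2 pi rad. I convert before sending: 0.189 m / 0.25 = 0.756, -0.148 m / 0.25 = -0.592, -0.9 rad / 6.2832 = -0.1432.

```bash

python3 -m inch '[{"xyz":[0.152, -0.12, 0.008], "r":[0, 0, -0.0286], "aperture":0.085}, {"xyz":[0.304, -0.24, 0.016], "r":[0, 0, -0.0573], "aperture":0.085}, {"xyz":[0.452, -0.36, 0.024], "r":[0, 0, -0.0859], "aperture":0.085}, {"xyz":[0.604, -0.476, 0.032], "r":[0, 0, -0.1146], "aperture":0.085}, {"xyz":[0.756, -0.592, 0.04], "r":[0, 0, -0.1432], "aperture":0.085}]'
python3 -m inch '[{"xyz":[0.188, 0.044, 0.008], "r":[0, 0, -0.0286], "aperture":0.085}, {"xyz":[0.376, 0.088, 0.016], "r":[0, 0, -0.0573], "aperture":0.085}, {"xyz":[0.56, 0.136, 0.024], "r":[0, 0, -0.0859], "aperture":0.085}, {"xyz":[0.748, 0.18, 0.032], "r":[0, 0, -0.1146], "aperture":0.085}, {"xyz":[0.936, 0.224, 0.04], "r":[0, 0, -0.1432], "aperture":0.085}]'
python3 -m inch '[{"xyz":[0.08, 0.176, 0.008], "r":[0, 0, -0.0286], "aperture":0.085}, {"xyz":[0.164, 0.348, 0.016], "r":[0, 0, -0.0589], "aperture":0.085}, {"xyz":[0.244, 0.524, 0.024], "r":[0, 0, -0.0891], "aperture":0.085}, {"xyz":[0.328, 0.696, 0.032], "r":[0, 0, -0.1194], "aperture":0.085}, {"xyz":[0.408, 0.872, 0.04], "r":[0, 0, -0.1496], "aperture":0.085}]'
python3 - <<'E'
from h import *
w=snap('wrist','w1'); o=ctrl.observe(); print(o['tcp_pos'],R.from_rotvec(o['eef_rot']).as_matrix().round(3),o['joints'])
E
```

```text
time: 0.78
tcp_pos: [0.3218, -0.3686, 0.221]
eef_rot: [-2.571, -1.805, -0.0]
wrist_force: [-0.1, -0.8, 0.4]
opening: 0.0847
gripper_force: 0.0
time: 1.4
tcp_pos: [0.455, -0.1682, 0.2112]
eef_rot: [1.529, 2.744, -0.0]
wrist_force: [0.2, -0.2, 0.1]
opening: 0.0851
gripper_force: 0.0
time: 2.02
tcp_pos: [0.5879, 0.0325, 0.201]
eef_rot: [-0.136, -3.138, 0.0]
wrist_force: [0.7, -0.8, 0.0]
opening: 0.0848
gripper_force: 0.0
[0.58962105 0.03660341 0.1999619 ] [[-0.997  0.075  0.   ]
 [ 0.075  0.997  0.002]
 [-0.     0.002 -1.   ]] [-0.16032476  0.0712062   0.00578722  1.50550761  0.00217734 -0.0855323 ]
```

View wrist.

```bash
python3 -m inch '[{"aperture":0.085}]'; python3 - <<'E'
from h import *
w=snap('wrist','w2')
hsv=cv2.cvtColor(w['color'],cv2.COLOR_RGB2HSV)
m=((hsv[...,1]<70)&(hsv[...,2]>120)).astype(np.uint8)
n,l,s,c=cv2.connectedComponentsWithStats(m)
for i in range(1,n):
    if s[i,4]>150: print(s[i],c[i].round(1), onz(w,*c[i],.024).round(4))
E
```

```text
time: 2.2
tcp_pos: [0.5873, 0.0322, 0.2004]
eef_rot: [-0.143, -3.137, 0.0]
wrist_force: [0.2, -0.1, 0.6]
opening: 0.0852
gripper_force: 0.0
[ 275    0   73   58 3549] [310.5  25.2] [0.4619 0.0355 0.024 ]
[ 595   29   45  173 4509] [622.1 105.1] [0.5495 0.298  0.024 ]
[ 293  151   46   48 1706] [315.5 174.6] [0.5864 0.0277 0.024 ]
```

View pics/w1.png

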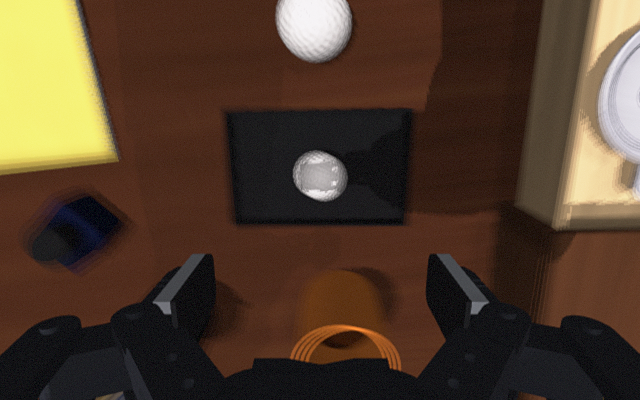

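The wrist view shows the ball at (316,175) in the tray, with the fingers aligned to the tray. The mug rim is at the bottom, around (345,345).

```bash
python3 - <<'E'
from h import *
np.set_printoptions(precision=4,suppress=True)
a,b,w=load('s0'),load('d0'),load('w1')
f=lambda im,x,y,u,v:(im,x+(u+.5)/3.6-.5,y+(v+.5)/3.6-.5)
print('mug',tri(f(a,225,165,207,33),f(b,255,145,92,106)), onz(*f(b,255,145,92,106),.101))
for u,v in((232,112),(411,112),(408,222),(238,222)): print(onz(load('w2'),u,v,.02))
print(totool(np.array([.586,.028,.006])-ctrl.observe()['tcp_pos']))
E
```

```text
mug [0.7284 0.0371 0.1028] [0.7308 0.0264 0.101 ]
[ 0.5245 -0.0404  0.02  ]
[0.5389 0.1168 0.02  ]
[0.6414 0.1115 0.02  ]
[ 0.6267 -0.0508  0.02  ]
[ 0.0006 -0.0033  0.1948]
```

Converted, 0.193 m / 0.25 = 0.772, 0.18 m / 0.25 = 0.72.

```bash

python3 -m inch '[{"xyz":[0, -0.012, 0.24], "aperture":0.085}, {"xyz":[0, -0.016, 0.48], "aperture":0.085}, {"xyz":[0, -0.016, 0.64], "aperture":0.085}, {"xyz":[0, -0.016, 0.72], "aperture":0.085}, {"xyz":[0, -0.016, 0.772], "aperture":0.085}]'
python3 -m inch '[{"aperture":0.085}, {"aperture":0.05}, {"aperture":0.036}, {"aperture":0.036}, {"aperture":0.036}]' 20
python3 - <<'E'
from h import *
w=snap('wrist','w3')
E
```

```text
time: 2.88
tcp_pos: [0.5872, 0.0262, 0.0084]
eef_rot: [0.148, 3.137, -0.0]
wrist_force: [0.1, 0.5, 0.2]
opening: 0.0851
gripper_force: 0.0
time: 3.5
tcp_pos: [0.5878, 0.0269, 0.0093]
eef_rot: [0.145, 3.137, -0.0]
wrist_force: [-0.9, 0.8, 6.6]
opening: 0.0411
gripper_force: 19.7
```

View pics/w3.png

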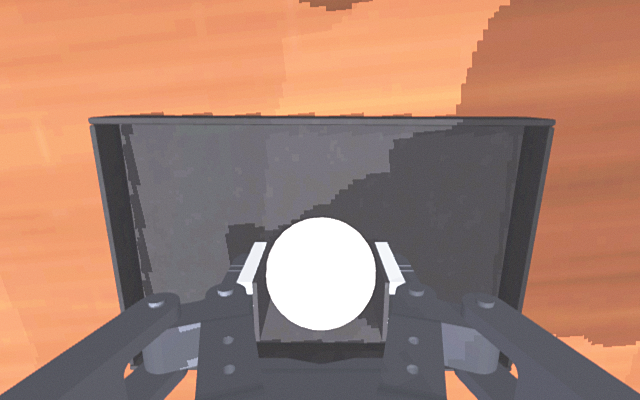

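The ball is between the pads, at (320,272).

Converted, -0.2 m / 0.25 = -0.8, -0.17 m / 0.25 = -0.68.

```bash

python3 -m inch '[{"xyz":[0, 0, -0.08], "aperture":0.036}, {"xyz":[0, 0, -0.24], "aperture":0.036}, {"xyz":[0, 0, -0.48], "aperture":0.036}, {"xyz":[0, 0, -0.68], "aperture":0.036}, {"xyz":[0, 0, -0.8], "aperture":0.036}]'
python3 -m inch '[{"xyz":[0.04, 0.12, 0], "aperture":0.036}, {"xyz":[0.12, 0.3, 0], "aperture":0.036}, {"xyz":[0.2, 0.4, 0], "aperture":0.036}, {"xyz":[0.2, 0.4, 0], "aperture":0.036}]'
python3 - <<'E'
from h import *
snap('wrist','w4')
E
python3 -m inch '[{"xyz":[0.02, 0.12, 0], "aperture":0.036}, {"xyz":[0.04, 0.28, 0], "aperture":0.036}, {"xyz":[0.06, 0.4, 0], "aperture":0.036}, {"xyz":[0.06, 0.4, 0], "aperture":0.036}]'
python3 - <<'E'
from h import *
snap('wrist','w5')
A=cv2.imread('pics/w4.png')[:,310:];B=cv2.imread('pics/w5.png')[:,230:]
cv2.imwrite('pics/w45.png',np.hstack([A,B]));print(A.shape,B.shape)
E
```

```text
time: 4.18
tcp_pos: [0.5876, 0.0269, 0.2127]
eef_rot: [0.145, 3.134, -0.001]
wrist_force: [-0.0, 0.0, -1.1]
opening: 0.0413
gripper_force: 20.4
time: 4.68
tcp_pos: [0.5455, 0.1329, 0.2096]
eef_rot: [0.141, 3.138, 0.0]
wrist_force: [0.0, -0.7, 0.0]
opening: 0.0414
gripper_force: 20.5
time: 5.22
tcp_pos: [0.541, 0.2328, 0.2085]
eef_rot: [0.144, 3.138, -0.0]
wrist_force: [0.8, -0.5, 0.1]
opening: 0.0414
gripper_force: 20.5
(400, 330, 3) (400, 410, 3)
```

View pics/w45.png

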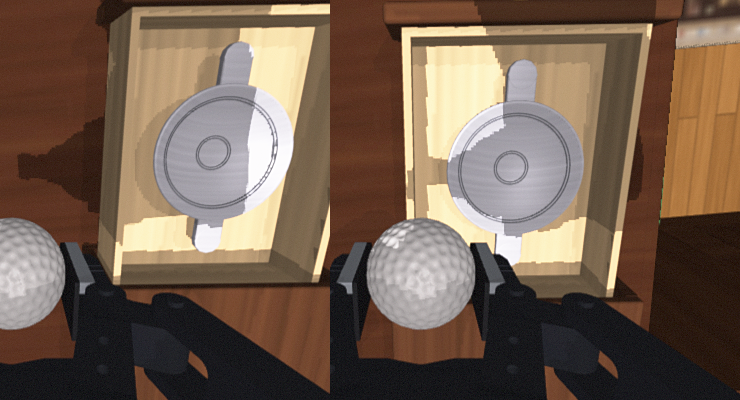

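Left panel is w4: dish ring centre (523,153), rim centre (533,153), near lug tip (549,42), far tip (516,252). Right panel is w5: ring (411,168), rim (415,168), near lug tip (422,60). The ball is held at (321,274).

```bash
python3 - <<'E'
from h import *
np.set_printoptions(precision=4,suppress=True)
a,b=load('w4'),load('w5')
print('ring',tri((a,523,153),(b,411,168)),onz(a,523,153,.035),onz(b,411,168,.035))
print('rim',tri((a,533,153),(b,415,168)),onz(a,533,153,.0515),onz(b,415,168,.0515))
print('near',tri((a,549,42),(b,422,60)),onz(a,549,42,.051),onz(b,422,60,.051))
print('far',onz(a,516,252,.051))
o=ctrl.observe();c,d=ray(b,321,274);d/=np.linalg.norm(d)
print('tcp',o['tcp_pos'],'ball',c+d*.0215*356.8/54, R.from_rotvec(o['eef_rot']).as_matrix()[:,0])
for u,v in((405,38),(648,38),(608,285),(412,290)): print('drawer inner rim',onz(b,u-100,v,.074))
E
```

```text
ring [0.5415 0.3145 0.0354] [0.5417 0.3148 0.035 ] [0.5416 0.3146 0.035 ]
rim [0.5388 0.3142 0.0512] [0.5391 0.3141 0.0515] [0.5384 0.3141 0.0515]
near [0.4522 0.3221 0.0487] [0.4524 0.3207 0.051 ] [0.4523 0.3215 0.051 ]
far [0.6298 0.3052 0.051 ]
tcp [0.5412 0.2318 0.2084] ball [0.5394 0.2334 0.2257] [-0.9957  0.0921 -0.0001]
drawer inner rim [0.4314 0.2318 0.074 ]
drawer inner rim [0.4474 0.4053 0.074 ]
drawer inner rim [0.644  0.3866 0.074 ]
drawer inner rim [0.6333 0.217  0.074 ]
```

Converted, 0.15 m / 0.25 = 0.6, 0.082 m / 0.25 = 0.328.

```bash

python3 -m inch '[{"xyz":[0.016, 0.16, 0], "aperture":0.036}, {"xyz":[0.03, 0.328, 0.08], "aperture":0.036}, {"xyz":[0.03, 0.328, 0.28], "aperture":0.036}, {"xyz":[0.03, 0.328, 0.48], "aperture":0.036}, {"xyz":[0.03, 0.328, 0.6], "aperture":0.036}]'
python3 -m inch '[{"aperture":0.036}, {"aperture":0.036}]'
python3 - <<'E'
from h import *
o=ctrl.observe();print(o['tcp_pos'],totool(np.array([.541,.314,.043])-o['tcp_pos']));w=snap('wrist','w6')
c,d=ray(w,321,274);print(onz(w,321,274,o['tcp_pos'][2]+.016))
E
```

```text
time: 5.9
tcp_pos: [0.5404, 0.3125, 0.0555]
eef_rot: [-0.148, -3.136, 0.002]
wrist_force: [-0.0, -0.1, -0.8]
opening: 0.0415
gripper_force: 20.6
time: 6.15
tcp_pos: [0.5423, 0.3139, 0.0601]
eef_rot: [0.147, 3.136, 0.001]
wrist_force: [1.1, -0.2, 0.1]
opening: 0.0418
gripper_force: 20.6
[0.54228892 0.31391556 0.06013314] [ 1.32504941e-03 -4.67953968e-05  1.71305289e-02]
[0.54129713 0.31436957 0.07613314]
```

View pics/w6.png

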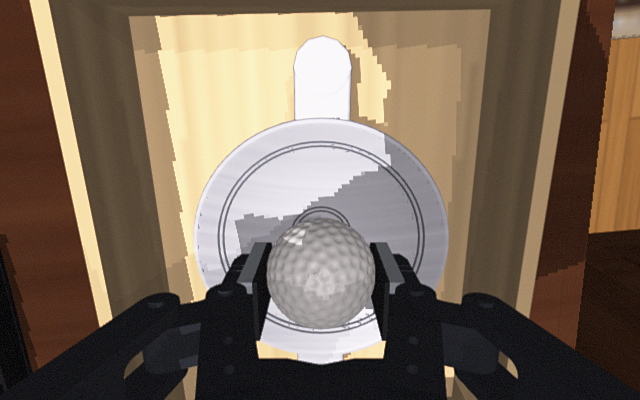

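The ball is centred over the dish, at (321,274), and the lug points straight up the image at (322,70).

Converted, 0.014 m / 0.25 = 0.056, 0.001 m / 0.25 = 0.004.

```bash

python3 -m inch '[{"xyz":[0.004, 0, 0.02], "aperture":0.036}, {"xyz":[0.004, 0, 0.04], "aperture":0.036}, {"xyz":[0.004, 0, 0.052], "aperture":0.036}, {"xyz":[0.004, 0, 0.056], "aperture":0.036}, {"xyz":[0.004, 0, 0.056], "aperture":0.036}]'
python3 -m inch '[{"xyz":[0, 0, 0.004], "aperture":0.036}, {"xyz":[0, 0, 0.004], "aperture":0.036}]'
```

```text
time: 6.82
tcp_pos: [0.5398, 0.3146, 0.0442]
eef_rot: [-0.146, -3.138, 0.0]
wrist_force: [-0.7, -0.1, -1.1]
opening: 0.041
gripper_force: 20.6
time: 7.08
tcp_pos: [0.5399, 0.3146, 0.0432]
eef_rot: [0.146, 3.138, -0.0]
wrist_force: [0.1, 0.4, -0.6]
opening: 0.0416
gripper_force: 20.6
```

Converted, 0.0015 m / 0.25 = 0.006.

```bash

python3 -m inch '[{"xyz":[0, 0, 0.006], "aperture":0.036}, {"xyz":[0, 0, 0.006], "aperture":0.036}, {"xyz":[0, 0, 0.006], "aperture":0.044}, {"xyz":[0, 0, 0.006], "aperture":0.046}, {"xyz":[0, 0, 0.006], "aperture":0.05}]'
python3 -m inch '[{"aperture":0.054}, {"xyz":[0, 0, -0.02], "aperture":0.058}, {"xyz":[0, 0, -0.06], "aperture":0.06}, {"xyz":[0, 0, -0.12], "aperture":0.06}, {"xyz":[0, 0, -0.2], "aperture":0.06}]'
python3 -m inch '[{"xyz":[0, 0, -0.16], "aperture":0.06}, {"xyz":[0, 0, -0.32], "aperture":0.05}, {"xyz":[0, 0, -0.4], "aperture":0.05}, {"xyz":[0, 0, -0.4], "aperture":0.05}]'
python3 - <<'E'
from h import *
w=snap('wrist','w7');a=snap('side','d7');o=ctrl.observe();print(o['tcp_pos'])
A=w['color'];B=cv2.resize(a['color'][200:310,260:400],None,fx=2,fy=2)
A[:B.shape[0],:B.shape[1]]=B
cv2.imwrite('pics/w7b.png',A[:,:,::-1])
E
```

```text
time: 7.7
tcp_pos: [0.54, 0.3146, 0.0418]
eef_rot: [0.146, 3.138, -0.0]
wrist_force: [1.0, -0.1, 0.1]
opening: 0.0502
gripper_force: 0.0
time: 8.32
tcp_pos: [0.5399, 0.3146, 0.0932]
eef_rot: [0.146, 3.138, -0.0]
wrist_force: [-0.5, 0.1, -0.4]
opening: 0.0599
gripper_force: 0.0
time: 8.82
tcp_pos: [0.5408, 0.3149, 0.1935]
eef_rot: [0.146, 3.135, 0.001]
wrist_force: [-0.1, 0.5, -0.6]
opening: 0.0502
gripper_force: 0.0
[0.53950082 0.31441897 0.19039713]
```

View pics/w7b.png

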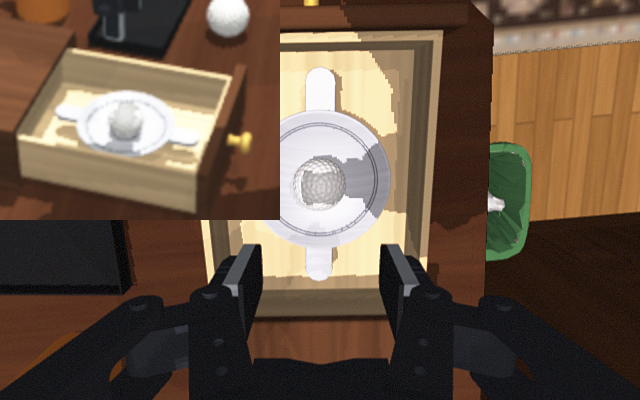

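The ball rests in the middle of the dish, at wrist (320,183). Lug tips are at (320,67) and (319,281), aligned with the tool.

```bash
python3 - <<'E'
from h import *
np.set_printoptions(precision=4,suppress=True)
w=load('w7');n=onz(w,320,67,.051);f=onz(w,319,281,.051);c=(n+f)/2;u=(n-c)/np.linalg.norm(n-c);g=c+.074*u
print(n,f,np.linalg.norm(n-f),c,g,'ball',onz(w,320,183,.056),'yaw',np.arctan2(u[1],u[0]))
o=ctrl.observe();M=R.from_rotvec(o['eef_rot']).as_matrix();print(o['tcp_pos'],np.arctan2(M[1,0],M[0,0]))
g[2]=.0285;print(totool(g-o['tcp_pos']))
E
```

```text
[0.4516 0.3231 0.051 ] [0.6299 0.3055 0.051 ] 0.17923645638919075 [0.5407 0.3143 0.051 ] [0.4671 0.3215 0.051 ] ball [0.5397 0.3148 0.056 ] yaw 3.043382656141568
[0.5395 0.3144 0.1904] 3.0487592930915888
[0.0725 0.0005 0.162 ]
```

Converted, 0.135 m / 0.25 = 0.54, 0.073 m / 0.25 = 0.292.

```bash

python3 -m inch '[{"xyz":[0.16, 0, 0], "aperture":0.05}, {"xyz":[0.292, 0.002, 0], "aperture":0.05}, {"xyz":[0.292, 0.002, 0.2], "aperture":0.05}, {"xyz":[0.292, 0.002, 0.4], "aperture":0.05}, {"xyz":[0.292, 0.002, 0.54], "aperture":0.05}]'
python3 -m inch '[{"aperture":0.05}, {"aperture":0.05}, {"aperture":0.05}]'
python3 - <<'E'
from h import *
o=ctrl.observe();print(o['tcp_pos'],totool(np.array([.4665,.3215,.0285])-o['tcp_pos']));snap('wrist','w8')
E
```

```text
time: 9.55
tcp_pos: [0.4648, 0.3209, 0.0522]
eef_rot: [-0.145, -3.134, 0.003]
wrist_force: [0.3, -0.2, -0.1]
opening: 0.0498
gripper_force: 0.0
time: 9.93
tcp_pos: [0.4684, 0.3223, 0.0586]
eef_rot: [0.146, 3.136, 0.002]
wrist_force: [0.4, 0.9, 0.2]
opening: 0.0502
gripper_force: 0.0
[0.46842641 0.32225676 0.05859163] [ 0.00192014 -0.0009643   0.0300861 ]
```

Converted, 0.027 m / 0.25 = 0.108, 0.026 m / 0.25 = 0.104.

```bash

python3 -m inch '[{"xyz":[0.002, -0.002, 0.04], "aperture":0.05}, {"xyz":[0.004, -0.002, 0.08], "aperture":0.05}, {"xyz":[0.004, -0.002, 0.104], "aperture":0.05}, {"xyz":[0.004, -0.002, 0.108], "aperture":0.05}, {"xyz":[0.004, -0.002, 0.108], "aperture":0.05}]'
python3 -m inch '[{"aperture":0.05}, {"aperture":0.05}]'
python3 - <<'E'
from h import *
snap('wrist','w9'); print(ctrl.observe()['wrist_force'])
E
```

```text
time: 10.6
tcp_pos: [0.4663, 0.3214, 0.0298]
eef_rot: [-0.146, -3.138, 0.0]
wrist_force: [-1.0, -0.4, -0.2]
opening: 0.05
gripper_force: 0.0
time: 10.85
tcp_pos: [0.4664, 0.3215, 0.03]
eef_rot: [0.146, 3.138, 0.0]
wrist_force: [0.2, -0.3, 0.3]
opening: 0.05
gripper_force: 0.0
[0.30446545 0.32678558 0.21657369]
```

Converted, 0.0015 m / 0.25 = 0.006.

```bash

python3 -m inch '[{"xyz":[0, 0, 0.006], "aperture":0.04}, {"xyz":[0, 0, 0.006], "aperture":0.032}, {"xyz":[0, 0, 0.006], "aperture":0.027}, {"xyz":[0, 0, 0.006], "aperture":0.024}, {"xyz":[0, 0, 0.006], "aperture":0.02}]' 20
python3 -m inch '[{"aperture":0.018}, {"aperture":0.018}, {"aperture":0.018}]' 50
python3 -m inch '[{"aperture":0.015}, {"aperture":0.015}, {"aperture":0.015}]' 100
python3 - <<'E'
from h import *
w=snap('wrist','w10'); d=snap('side','d10')
E
```

```text
time: 11.52
tcp_pos: [0.4662, 0.3214, 0.0283]
eef_rot: [-0.146, -3.138, 0.0]
wrist_force: [-0.3, 0.8, 0.2]
opening: 0.0237
gripper_force: 20.1
time: 11.9
tcp_pos: [0.4662, 0.3214, 0.0283]
eef_rot: [-0.146, -3.138, 0.0]
wrist_force: [-1.0, -0.6, 2.1]
opening: 0.0227
gripper_force: 49.1
time: 12.28
tcp_pos: [0.4662, 0.3215, 0.0283]
eef_rot: [-0.146, -3.138, 0.0]
wrist_force: [-1.8, -0.1, 3.4]
opening: 0.0222
gripper_force: 97.7
```

Converted, -0.012 m / 0.25 = -0.048, -0.006 m / 0.25 = -0.024.

```bash

python3 -m inch '[{"xyz":[0, 0, -0.004], "aperture":0.015}, {"xyz":[0, 0, -0.012], "aperture":0.015}, {"xyz":[0, 0, -0.024], "aperture":0.015}, {"xyz":[0, 0, -0.036], "aperture":0.015}, {"xyz":[0, 0, -0.048], "aperture":0.015}]'
python3 -m inch '[{"xyz":[0, 0, -0.008], "aperture":0.015}, {"xyz":[0, 0, -0.012], "aperture":0.015}, {"xyz":[0, 0, -0.012], "aperture":0.015}]'
python3 - <<'E'
from h import *
w=snap('wrist','w11'); d=snap('side','d11')
def ball(im,lo):
    hsv=cv2.cvtColor(im['color'],cv2.COLOR_RGB2GRAY); return hsv
# feature tracking of dish texture between w10 (on floor) and w11 (held)
A,B=[cv2.cvtColor(load(k)['color'],cv2.COLOR_RGB2GRAY) for k in('w10','w11')]
p=cv2.goodFeaturesToTrack(A,150,.01,7); q,s,e=cv2.calcOpticalFlowPyrLK(A,B,p,None)
for a,b,k in sorted(zip(p[:,0].tolist(),q[:,0].tolist(),s[:,0]),key=lambda t:t[0][1]):
    if k and 180<a[0]<460 and a[1]>100: print(np.round(a),np.round(np.subtract(b,a),1),end=';')
E
```

```text
time: 13.0
tcp_pos: [0.4662, 0.3214, 0.0404]
eef_rot: [-0.146, -3.138, 0.0]
wrist_force: [-0.2, 0.8, -2.3]
opening: 0.0216
gripper_force: 97.9
time: 13.38
tcp_pos: [0.4663, 0.3214, 0.0433]
eef_rot: [0.146, 3.138, -0.0]
wrist_force: [0.2, -0.5, -0.9]
opening: 0.0214
gripper_force: 97.9
[378. 109.] [ 2.7 -6.3];[320. 130.] [ 0.3 -2.7];[292. 132.] [ 3.9 -4.4];[347. 133.] [-1.9 -3.5];[283. 137.] [ 3.8 -4.5];[354. 139.] [-2.1 -3.6];[285. 146.] [ 4.1 -5.9];[321. 154.] [-0.3 -6.7];[282. 155.] [ 4.4 -6.8];[312. 157.] [-0.3 -6.8];[305. 158.] [ 1.3 -7. ];[358. 209.] [  0.2 -30.1];[365. 211.] [  0.2 -30.1];[366. 223.] [  0.5 -18.2];[352. 228.] [  5.2 -18.1];[317. 231.] [ 12.9 -18.1];[311. 236.] [-37.4 -17.2];[347. 241.] [-0.1  0. ];[294. 241.] [ 9.5 -5.6];[228. 241.] [ 14.7 -18.3];[279. 241.] [ 73.4 -10.8];[361. 241.] [-40.8  -2.7];[337. 242.] [17.7  3.1];[297. 251.] [0.  0.4];[305. 251.] [0.  0.5];[374. 252.] [-0.1 -0. ];[274. 253.] [ 0.  -0.1];[366. 253.] [-0. -0.];[346. 253.] [-0.   0.3];[266. 253.] [ 0.1 -0.2];[381. 257.] [-0.1 -0. ];[348. 261.] [-0.   0.4];[293. 261.] [-0.   0.5];[371. 263.
[... 620 characters left out ...]
327.] [-0.2 -0.3];[291. 328.] [ 0.1 -0.5];[302. 328.] [ 1.  -0.9];[284. 328.] [ 0.1 -0.3];[357. 329.] [-0.1 -0. ];[311. 335.] [ 0.9 -0.9];[288. 336.] [ 0.1 -0.7];[355. 336.] [-0.2 -0.7];[322. 338.] [ 0.3 -1.2];[307. 341.] [ 0.1 -1. ];[298. 342.] [ 0.1 -1.1];[331. 343.] [-4.  -1.6];[291. 346.] [ 0.1 -0.8];[344. 347.] [6.3 0.7];[282. 348.] [ 0.1 -0.5];[355. 350.] [ 0.2 -0.3];[359. 357.] [ 0.1 -0.2];[282. 357.] [-0.  -0.2];[215. 359.] [ 0.  -0.4];[193. 359.] [-3.9  0.7];[295. 360.] [ 0. -0.];[338. 361.] [-0. -0.];[318. 364.] [-0.  -0.1];[195. 368.] [-3.4  0.7];[210. 381.] [-0.1  0.2];[431. 381.] [0.1 0.1];[208. 388.] [-0.1  0.1];[433. 388.] [0.1 0.1];[199. 395.] [0. 0.];[445. 398.] [-0.5 -0.5];
```

```bash
cat > tilt.py <<'E'
from h import *
np.set_printoptions(precision=2,suppress=True)
def shift(cam0,cam1,pts,lift,win=9):
    a,b=load(cam0),load(cam1)
    A,B=[cv2.cvtColor(x['color'],cv2.COLOR_RGB2GRAY) for x in(a,b)]
    for n,p in pts.items():
        u0=proj(a,p).round().astype(int);e=proj(b,np.array(p)+[0,0,lift])-proj(a,p)
        T=A[u0[1]-win:u0[1]+win+1,u0[0]-win:u0[0]+win+1]
        S=B[u0[1]-win-20:u0[1]+win+13,u0[0]-win-12:u0[0]+win+13]
        r=cv2.matchTemplate(S,T,cv2.TM_CCOEFF_NORMED);_,m,_,l=cv2.minMaxLoc(r)
        x,y=l
        def sub(v0,v1,v2): return .5*(v0-v2)/(v0-2*v1+v2)
        sx=sub(*r[y,x-1:x+2]) if 0<x<r.shape[1]-1 else 0; sy=sub(*r[y-1:y+2,x]) if 0<y<r.shape[0]-1 else 0
        print(n,u0,'expected',e,'seen',np.array([x+sx-12,y+sy-20]),'score',m)
E
python3 - <<'E'
from tilt import *
P={'farlug':(.622,.306,.051),'ball':(.541,.314,.06),'rimL':(.536,.258,.051),'rimR':(.546,.37,.051),'rimfar':(.597,.309,.051)}
shift('d10','d11',P,.015)
a=load('d10')
E
```

```text
farlug [290 254] expected [-0.34 -4.8 ] seen [ 0.93 -2.84] score 0.8464248180389404
ball [322 258] expected [-0.14 -4.89] seen [-0.18 -4.02] score 0.9512794613838196
rimL [329 247] expected [-0.09 -4.77] seen [ 0.69 -3.92] score 0.9935455918312073
rimR [314 276] expected [-0.2  -4.93] seen [ 0.08 -4.91] score 0.767285943031311
rimfar [300 256] expected [-0.28 -4.82] seen [6.7  6.38] score 0.571769654750824
```

Converted, -0.062 m / 0.25 = -0.248, -0.046 m / 0.25 = -0.184, -0.038 rad / 6.2832 = -0.006.

```bash

python3 -m inch '[{"xyz":[0, 0, -0.024], "r":[0, -0.001, 0], "aperture":0.015}, {"xyz":[0, 0, -0.064], "r":[0, -0.0022, 0], "aperture":0.015}, {"xyz":[0, 0, -0.12], "r":[0, -0.0035, 0], "aperture":0.015}, {"xyz":[0, 0, -0.184], "r":[0, -0.0048, 0], "aperture":0.015}, {"xyz":[0, 0, -0.248], "r":[0, -0.006, 0], "aperture":0.015}]'
python3 -m inch '[{"xyz":[0, 0, -0.064], "aperture":0.015}, {"xyz":[0, 0, -0.128], "aperture":0.015}, {"xyz":[0, 0, -0.192], "aperture":0.015}, {"xyz":[0, 0, -0.248], "aperture":0.015}, {"xyz":[0, 0, -0.288], "aperture":0.015}]'
python3 -m inch '[{"xyz":[0, 0, -0.296], "aperture":0.015}, {"xyz":[0, 0, -0.296], "aperture":0.015}]'
python3 -m inch '[{"aperture":0.015}, {"aperture":0.015}, {"aperture":0.015}]'
python3 - <<'E'
from tilt import *
w=snap('wrist','w12'); d=snap('side','d12');snap('scene','s12')
o=ctrl.observe();p=o['tcp_pos'];L=p[2]-.0283;print(p,L,R.from_rotvec(o['eef_rot']).as_matrix().round(3))
# match with window centred on expected place
a,b=load('d10'),d
A,B=[cv2.cvtColor(x['color'],cv2.COLOR_RGB2GRAY) for x in(a,b)]
e0=proj(b,[.541,.314,.06+L])-proj(a,[.541,.314,.06])
print(e0,proj(b,[.622,.306,.051+L]),proj(b,[.541,.314,.056+L]),proj(b,[.467,.3215,.047+L]))
C=cv2.resize(B[150:260,240:400],None,fx=5,fy=5,interpolation=cv2.INTER_CUBIC);cv2.imwrite('pics/c12.png',C)
E
```

```text
time: 14.1
tcp_pos: [0.4665, 0.3216, 0.1069]
eef_rot: [0.144, 3.099, -0.002]
wrist_force: [1.0, 0.3, -1.7]
opening: 0.0217
gripper_force: 97.9
time: 14.72
tcp_pos: [0.4637, 0.3217, 0.1782]
eef_rot: [0.144, 3.1, -0.003]
wrist_force: [0.2, -0.2, -2.4]
opening: 0.0218
gripper_force: 97.9
time: 14.98
tcp_pos: [0.462, 0.3226, 0.2558]
eef_rot: [0.144, 3.095, 0.001]
wrist_force: [1.5, -0.1, -2.3]
opening: 0.0211
gripper_force: 98.3
time: 15.35
tcp_pos: [0.4601, 0.3217, 0.2495]
eef_rot: [0.144, 3.103, -0.005]
wrist_force: [-0.7, -0.4, -2.3]
opening: 0.0218
gripper_force: 98.4
[0.46 0.32 0.25] 0.22202909750304317 [[-0.99  0.09  0.04]
 [ 0.09  1.   -0.  ]
 [-0.04 -0.   -1.  ]]
[ -2.25 -79.87] [284.78 176.02] [319.78 179.7 ] [353.16 188.73]
```

```bash
python3 - <<'E'
from h import *
np.set_printoptions(precision=4,suppress=True)
a,b=load('s0'),load('d0')
C=[[onz(im,x+(u+.5)/3.6-.5,y+(v+.5)/3.6-.5,.011) for u,v in L] for im,x,y,L in((a,225,165,[(560,12),(770,56),(716,120),(498,74)]),(b,255,145,[(385,30),(610,45),(596,131),(360,104)]))]
c=np.mean(C,(0,1));print(np.array(C)[:,:,:2].tolist(),c)
o=ctrl.observe();p=o['tcp_pos'];M=R.from_rotvec(o['eef_rot'])
tx=M.as_matrix()[:,0];yaw=np.arctan2(tx[1],tx[0]);turn=np.pi/2-yaw
tgt=np.array([c[0],c[1]+.0745,.181]);print(p,yaw,turn,tgt)
f=0
for k in (.1,.2,.2,.2,.2,.1):
    Rk=R.from_rotvec([0,0,turn*f])*M
    print(Rk.inv().apply((tgt-p)*k),Rk.inv().apply([0,0,turn*k]));f+=k
E
```

```text
[[[0.5455184324699666, -0.3027650984895096], [0.33573324684976297, -0.2993718155934182], [0.34087196818929394, -0.1598445153436603], [0.5454753268618276, -0.1564553709365979]], [[0.5487468174436126, -0.3056024478524906], [0.3389470340337474, -0.3164135071417078], [0.3407108830076687, -0.1608781786132012], [0.547842840875885, -0.16630551184329723]]] [ 0.443  -0.2335  0.011 ]
[0.4604 0.3218 0.2503] 3.048793411100995 -1.4779970843060983 [ 0.443 -0.159  0.181]
[-0.0025 -0.048   0.0071] [0.0054 0.0001 0.1477]
[-0.019  -0.0942  0.0146] [0.0109 0.0002 0.2954]
[-0.0456 -0.0844  0.0156] [0.0109 0.0002 0.2954]
[-0.0682 -0.0673  0.0164] [0.0109 0.0002 0.2954]
[-0.0848 -0.0444  0.017 ] [0.0109 0.0002 0.2954]
[-0.047  -0.0088  0.0087] [0.0054 0.0001 0.1477]
```

The rows are not in the units I measure in: shifts go in shares of 0.25 m and turns go in shares of 2 pi rad. I convert before sending: -0.048 m / 0.25 = -0.192, -0.032 m / 0.25 = -0.128, 0.148 rad / 6.2832 = 0.0236.

```bash

python3 -m inch '[{"xyz":[0, -0.012, 0.002], "r":[0.0001, 0, 0.0016], "aperture":0.015}, {"xyz":[-0.002, -0.0384, 0.0056], "r":[0.0002, 0, 0.0048], "aperture":0.015}, {"xyz":[-0.004, -0.0768, 0.0112], "r":[0.0003, 0, 0.0094], "aperture":0.015}, {"xyz":[-0.0068, -0.128, 0.0188], "r":[0.0006, 0, 0.0158], "aperture":0.015}, {"xyz":[-0.01, -0.192, 0.0284], "r":[0.0009, 0, 0.0236], "aperture":0.015}]'
python3 -m inch '[{"xyz":[-0.0152, -0.0752, 0.0116], "r":[0.0004, 0, 0.0094], "aperture":0.015}, {"xyz":[-0.0304, -0.1508, 0.0232], "r":[0.0007, 0, 0.0188], "aperture":0.015}, {"xyz":[-0.0456, -0.226, 0.0352], "r":[0.001, 0, 0.0282], "aperture":0.015}, {"xyz":[-0.0608, -0.3016, 0.0468], "r":[0.0014, 0, 0.0376], "aperture":0.015}, {"xyz":[-0.076, -0.3768, 0.0584], "r":[0.0017, 0, 0.047], "aperture":0.015}]'
python3 -m inch '[{"xyz":[-0.0364, -0.0676, 0.0124], "r":[0.0004, 0, 0.0094], "aperture":0.015}, {"xyz":[-0.0728, -0.1352, 0.0248], "r":[0.0007, 0, 0.0188], "aperture":0.015}, {"xyz":[-0.1096, -0.2024, 0.0376], "r":[0.001, 0, 0.0282], "aperture":0.015}, {"xyz":[-0.146, -0.27, 0.05], "r":[0.0014, 0, 0.0376], "aperture":0.015}, {"xyz":[-0.1824, -0.3376, 0.0624], "r":[0.0017, 0, 0.047], "aperture":0.015}]'
python3 -m inch '[{"xyz":[-0.0544, -0.054, 0.0132], "r":[0.0004, 0, 0.0094], "aperture":0.015}, {"xyz":[-0.1092, -0.1076, 0.0264], "r":[0.0007, 0, 0.0188], "aperture":0.015}, {"xyz":[-0.1636, -0.1616, 0.0392], "r":[0.001, 0, 0.0282], "aperture":0.015}, {"xyz":[-0.2184, -0.2152, 0.0524], "r":[0.0014, 0, 0.0376], "aperture":0.015}, {"xyz":[-0.2728, -0.2692, 0.0656], "r":[0.0017, 0, 0.047], "aperture":0.015}]'
python3 -m inch '[{"xyz":[-0.068, -0.0356, 0.0136], "r":[0.0004, 0, 0.0094], "aperture":0.015}, {"xyz":[-0.1356, -0.0712, 0.0272], "r":[0.0007, 0, 0.0188], "aperture":0.015}, {"xyz":[-0.2036, -0.1064, 0.0408], "r":[0.001, 0, 0.0282], "aperture":0.015}, {"xyz":[-0.2712, -0.142, 0.0544], "r":[0.0014, 0, 0.0376], "aperture":0.015}, {"xyz":[-0.3392, -0.1776, 0.068], "r":[0.0017, 0, 0.047], "aperture":0.015}]'
python3 -m inch '[{"xyz":[-0.062, -0.0116, 0.0116], "r":[0.0003, 0, 0.0078], "aperture":0.015}, {"xyz":[-0.1128, -0.0212, 0.0208], "r":[0.0005, 0, 0.0142], "aperture":0.015}, {"xyz":[-0.1504, -0.028, 0.028], "r":[0.0007, 0, 0.0188], "aperture":0.015}, {"xyz":[-0.1748, -0.0328, 0.0324], "r":[0.0008, 0, 0.022], "aperture":0.015}, {"xyz":[-0.188, -0.0352, 0.0348], "r":[0.0009, 0, 0.0236], "aperture":0.015}]'
python3 -m inch '[{"aperture":0.015}, {"aperture":0.015}, {"aperture":0.015}, {"aperture":0.015}]'
python3 - <<'E'
from h import *
w=snap('wrist','w13'); d=snap('side','d13');s=snap('scene','s13')
o=ctrl.observe();p=o['tcp_pos'];M=R.from_rotvec(o['eef_rot']).as_matrix();print(p,M.round(3))
c=p+[0,-.0745,.028];ud,us=proj(d,c),proj(s,c);print(ud,us)
def crop(im,u,hw,hh,f):
    x,y=(int(u[0])-hw,int(u[1])-hh);print('off',x,y)
    return cv2.resize(im['color'][y:y+2*hh,x:x+2*hw],None,fx=f,fy=f,interpolation=cv2.INTER_CUBIC)
A=crop(d,ud,50,37,4);B=crop(s,us,50,37,4);W=cv2.resize(w['color'],(480,300))
o=np.zeros((600,800,3),np.uint8);o[:296,:400]=A;o[:296,400:]=B;o[300:,:480]=W
cv2.imwrite('pics/f13.png',o[:,:,::-1])
E
```

```text
time: 16.12
tcp_pos: [0.459, 0.2728, 0.244]
eef_rot: [0.378, 3.081, -0.007]
wrist_force: [0.5, 0.4, -2.5]
opening: 0.0215
gripper_force: 98.4
time: 16.75
tcp_pos: [0.4554, 0.1763, 0.2301]
eef_rot: [0.829, 2.992, -0.015]
wrist_force: [0.1, -0.4, -3.2]
opening: 0.0218
gripper_force: 98.4
time: 17.38
tcp_pos: [0.4519, 0.0803, 0.2162]
eef_rot: [1.26, 2.839, -0.023]
wrist_force: [-0.0, -0.0, -1.6]
opening: 0.0221
gripper_force: 98.4
time: 18.0
tcp_pos: [0.4484, -0.0158, 0.2024]
eef_rot: [1.666, 2.625, -0.03]
wrist_force: [0.0, -0.1, -2.1]
opening: 0.0217
gripper_force: 98.4
time: 18.62
tcp_pos: [0.4449, -0.1119, 0.1885]
eef_rot: [2.036, 2.354, -0.037]
wrist_force: [0.7, 0.5, -2.1]
opening: 0.0215
gripper_force: 98.4
time: 19.25
tcp_pos: [0.4437, -0.1589, 0.1817]
eef_rot: [2.202, 2.203, -0.039]
wrist_force: [-0.6, 0.1, -2.4]
opening: 0.0216
gripper_force: 98.4
time: 19.75
tcp_pos: [0.4437, -0.1586, 0.1817]
eef_rot: [2.201, 2.204, -0.039]
wrist_force: [-0.3, -1.2, -1.5]
opening: 0.0217
gripper_force: 98.4
[ 0.44370221 -0.15871809  0.1817462 ] [[-0.001  1.     0.001]
 [ 0.999  0.001 -0.037]
 [-0.037  0.001 -0.999]]
[393.07597477 109.84842916] [403.97284812 125.13760571]
off 343 72
off 353 88
```

View pics/f13.png

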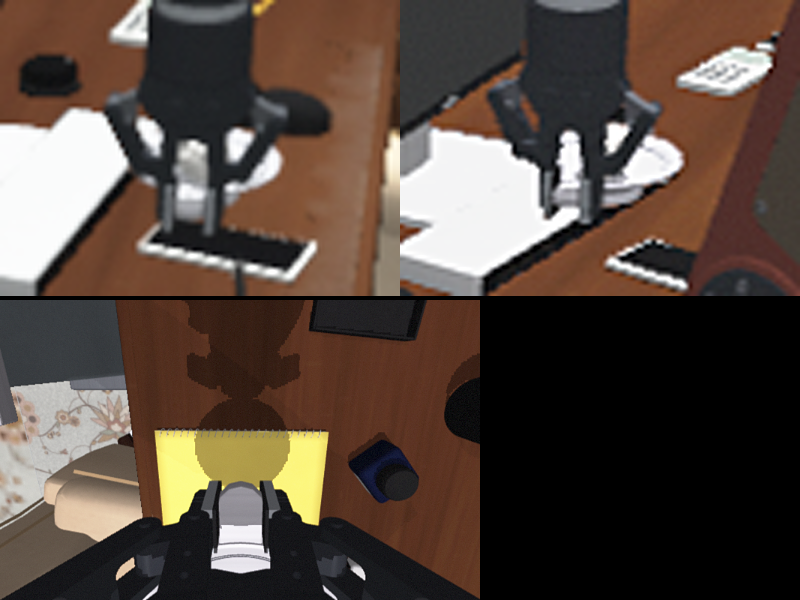

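The dish is held with the ball in it, at side crop (190,160). The right edge of the dish is at side crop (282,158) and scene crop (683,160). I check the level numerically against the model.

```bash
python3 - <<'E'
from h import *
np.set_printoptions(precision=1,suppress=True)
g=np.array([.4437,-.1587,.1817+.0187]); t=np.linspace(0,2*np.pi,361)
obs={}
for n,x0,y0,x1,y1 in(('d13',398,98,418,124),('s13',408,112,428,142)):
    im=load(n);c=im['color'].astype(int);h=cv2.cvtColor(im['color'],cv2.COLOR_RGB2HSV)
    m=(h[...,1]<60)&(h[...,2]>110)
    print(n,'seen right boundary (row,col):',[(r,int(np.where(m[r,x0:x1])[0].max()+x0)) for r in range(y0,y1) if m[r,x0:x1].any()])
    for th in(-.05,-.025,0,.025,.05):
        P=np.c_[.0585*np.cos(t),-.0745+.0585*np.sin(t),0*t+.0045]
        P=R.from_euler('x',th).apply(P)+g   # +th: free end (-y) drops
        q=np.array([proj(im,p) for p in P]);i=q[:,0].argmax()
        right=q[P[:,0]<g[0]-.02]
        print(th,'right',q[i],'top',q[q[:,1].argmin()],'bottom',q[q[:,1].argmax()])
E
```

```text
d13 seen right boundary (row,col): [(98, 410), (99, 413), (100, 413), (104, 403), (105, 406), (106, 406), (107, 405), (108, 411), (109, 411), (110, 412), (111, 412), (112, 413), (113, 412), (114, 412), (115, 412), (116, 411), (117, 409), (118, 408), (119, 404), (120, 402), (121, 402), (122, 401)]
-0.05 right [412.5 110.9] top [392.3 101.8] bottom [393.8 119.2]
-0.025 right [412.5 111.5] top [391.9 102.7] bottom [394.2 119.3]
0 right [412.4 112.1] top [391.9 103.7] bottom [394.2 119.5]
0.025 right [412.4 112.7] top [391.5 104.7] bottom [394.5 119.6]
0.05 right [412.3 113.3] top [391.1 105.6] bottom [394.9 119.7]
s13 seen right boundary (row,col): [(112, 412), (113, 414), (114, 416), (115, 417), (119, 409), (120, 410), (121, 415), (122, 417), (123, 419), (124, 421), (125, 422), (126, 423), (127, 423), (128, 423), (129, 423), (130, 422), (131, 420), (132, 419), (133, 419), (134, 413), (135, 413), (136, 412), (137, 411), (138, 410)]
-0.05 right [422.9 126. ] top [403.4 118.3] bottom [404.8 133.2]
-0.025 right [422.9 126.6] top [402.7 119.2] bottom [405.1 133.4]
0 right [422.9 127.5] top [402.4 120.1] bottom [405.5 133.5]
0.025 right [422.8 128.1] top [401.7 121. ] bottom [406.2 133.7]
0.05 right [422.8 128.8] top [401. 122.] bottom [406.8 133.8]
```

```bash
python3 - <<'E'
from workcell import ctrl
print(ctrl.hand_in())
E
```

```text
the job is handed in; nothing more can be done
None
```

The job is handed in: the ball lies loose in the dish, and the arm is holding the dish still by one lug over the middle of the notebook, about 17.5 cm above the desk. It is level to roughly 1.5° by my camera estimate, with the free lug pointing right; the verdict was not shown.

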